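# Close the scrap chute: key the cover to its pin and press it home

## Robot

A 7-joint arm with a two-finger parallel gripper is mounted at the origin on the work surface. World frame = base frame: x ahead of the robot, y to its left, z up, the work surface at z = 0. Lengths are in m, angles in rad, forces in N, time in s.
With the tool pointing down it reaches from about 0.4 to 0.85 m from the base axis. Payload 10.4 kg.
Tool frame: the origin (TCP) lies at the very end of the fingers, on their centre line; the grasp point (between the pads) lies 19 mm behind it (r.pinch_z is the distance from the TCP to the grasp point, in m); z points along the fingers, y is the line along which they close (so a half turn about z gives the same grasp; the last joint's range is limited). The gripper opens to 87 mm and grips with 3 to 60 N. Pads are 19 mm wide; open, the fingers measure 117 mm over their backs; the gripper's body (75 mm by 190 mm) begins 51 mm behind the grasp point.
Start: joints at [-1.221, 0.332, -0.065, 1.46, 0.022, 1.35, -0.088], TCP at [0.228, 0.582, 0.223] pointing down, gripper open.
Joint ranges: [-2.6, 2.6], [-0.5, 2.12], [-1.47, 1.34], [0.16, 2.42], [-1.27, 4.41], [0.06, 2.06], [-2.6, 2.6]. Speed limits (rad/s): [2.22, 2.22, 2.79, 2.79, 3.14, 3.14, 3.14].

## Interface

Orientations are given as a unit quaternion [x, y, z, w].
In Python, from bench import sensors, vision, r gives the robot as it stands.
- The arm moves only by the shell command python3 -m crank 'ROWS' [OPENING] [FORCE]. ROWS is JSON, a list of rows, each a list of 2 entries, a list of its own where there are three numbers: the shift along the tool's x, y, z normalised to -1 to 1, where 1 is 3 cm, then the turn about the tool's z normalised to -1 to 1, where 1 is 8 degrees. A call has 1 to 12 rows; each row shifts and turns the commanded pose from where the row before left it, along the tool's axes as they then stand; what a row does not reach is not made up. A row lasts 1/8 s, in which the tool goes at most 62.5 mm and 10.7 degrees, less where a joint would pass 70% of its speed; a pose out of reach is approached as far as the arm can. A call with a number of a shift or a turn outside -1 to 1 is refused whole. A call with a gripper value outside its range is refused whole. OPENING is the opening, from 0 (shut) to 1 (fully open), set as the call begins (- or left out, the last holds). The fingers move at their own pace and stop on an object; FORCE is the grip in N (left out, the last holds). Time passes only in rows, so rows that do not move let the fingers close. It gives the time, the measured TCP pose, the force, the opening and the grip force at its end, in the units of the state.
- sensors.read_state(): the state, without advancing time (a new reading comes with each control period).
- vision.camera(name): name is "scene" or "top" or "wrist"; returns the picture (384x512x3 uint8, red, green, blue); there is no depth.
- vision.camera_model(name): a dict with "vertical_fov" (degrees; the focal length in pixels is half the picture's height over the tangent of half this angle, whatever the lens; pixels are square), "cx", "cy" (the principal point, pixels), "dist" ([k1, k2, p1, p2, k3] as OpenCV has them; the pictures are not rectified), "camera_from_world" (4x4, takes a point from world to camera coordinates); the wrist camera has in their place "hand_eye" (4x4, takes a point from camera to tool coordinates, whose origin is the TCP and whose axes are the flange's). Camera axes: x right, y down, z forward; pixel columns grow to the right and rows downward; lengths in m; the calibration is good to about 2 mm. A picture is of the moment at which its call begins: read the wrist's pose just before it. camera_model takes no time and is no camera call.
- r.close_job(): hands the job in; it is judged then, once.
The state is a dict: "time": time; "joint_positions": joint angles; "joint_vel": joint speeds; "joint_torque": joint torques, N m; "ee_pos": TCP position; "eef_rot": TCP orientation; "ft_force": force on the tool from outside, world axes, zero at the start; "torque": the same for the moment, N m; "width": finger opening in m; "grip_force": force on a finger pad.
Only numpy, scipy, OpenCV 4.12 (cv2) and the standard library are available. Lean on these libraries where they do the work, as an engineer would, in place of code of your own. Each camera call takes 0.05 s, during which the arm holds its last target. There are 200 camera calls.

## Task

Close the scrap chute in the worktop: push the upright rib of the round steel cover sideways with a fingertip to turn the cover until the notch in its edge stands over the flange's locating pin, then press the cover down until it sits fully home and level on the flange. Turn and press it only, never lift it off, and leave the jar, ramekin and spoon where they are.

Things in the scene. Friction and masses are not known exactly. Their poses are not given: they have to be found in the camera images.
- chute: fixed aluminium flange of the scrap chute, a ring 190 mm across and 24 mm high on the worktop. Origin: its centre, on the worktop; z up; its x axis points from the centre towards the locating pin. Its central bore (30 mm, under the cover) keeps the cover centred, with 1 mm of play, while it turns
- pin (a point): locating pin of the flange: dark level steel pin 8 mm thick, running radially from 58 to 88 mm from the flange's centre, ending outside the cover's edge in a small dark block (10 x 16 mm, 83 to 93 mm from the centre, top 35 mm above the worktop) that always shows. This point: top of the pin, 64 mm from the centre, 29.5 mm above the worktop; axes as the flange
- cover: loose round steel cover, 0.3 to 0.5 kg, 140 mm across, 8 mm thick (middle 114 mm: 9 mm), lying level on the raised seal at the start, turned wrong; a light sideways push on its rib turns it either way about the vertical. A spigot under it stays in the bore. Origin: centre of the plate's underside, 30.5 mm above the worktop at the start, 24 mm when fully home. z up; x points to the notch
- notch (a point): the notch in the cover's edge, 16 mm wide (4 mm free on either side of the pin), cut through from 57 mm radius to the edge. This point: centre of the notch, 64 mm from the cover's centre, half-way through the plate (4 mm above its underside)
- rib (a point): upright finger rib on top of the cover, on the side opposite the notch: 40 mm long radially (24 to 64 mm from the cover's centre), 8 mm thick, its top 28 mm above the cover's underside (20 mm above the plate). This point: its middle, 44 mm from the cover's centre, 18 mm above the underside; the cover's middle is free of it for pressing
- seal (a joint): travel of the black rubber seal ring under the cover: 0 m raised (start), 0.0065 m pressed flush with the flange. It needs about 10 N in all to go down (the cover's own 3 to 5 N does not move it) and stays where it is pressed. Off the notch the pin holds its side of the cover up, so that it cannot sit home
- spice_jar: bystander: small jar with steel lid, 54 mm across, 85 mm high; origin at the centre of its underside
- ramekin: bystander: white ramekin, 80 mm across, 45 mm high; origin at the centre of its underside
- spoon: bystander: steel spoon with a wooden handle, lying on the worktop, 200 mm long, along its x axis; origin near its middle
Mind the look-alikes: they are no part of the job. What is shaped like the chute but yellow is not meant.

How it is judged:
By the outcome, as a careful person would: the job done as asked, in the order asked, and still so for the second after the job is handed in, with the robot touching nothing.
It also fails if it takes over 64 s, if anything falls off the work surface, if the arm or the gripper's body presses on something with over 40 N, if the wrist force passes 120 N, or if a joint passes its speed limit or range.

## Working session

There is one attempt and no reset: what is moved stays moved. The work goes in short steps, Python scripts to look and compute and a shell command to move; the robot and the scene stay as the last step left them, time stands still between calls to the robot, and variables do not carry over. Pictures are saved under pics/ and viewed, at most 10 in all, crops included, and the job is handed in when it is done.

```bash
mkdir -p pics; ls
python3 - <<'E'
from bench import sensors, vision, r
import cv2,numpy as np
a=vision.camera("scene");b=vision.camera("top")
cv2.imwrite("pics/s0.png",a[...,::-1]);cv2.imwrite("pics/t0.png",b[...,::-1])
cv2.imwrite("pics/st.png",cv2.resize(np.vstack([a,b])[...,::-1],None,fx=.78,fy=.78))
for n in("scene","top","wrist"):print(vision.camera_model(n))
s=sensors.read_state();print(s)
E
```

```text
pics
{'vertical_fov': 49.383943993543184, 'cx': 253.18514942330523, 'cy': 192.12474468304978, 'dist': array([-0.15475206,  0.        ,  0.        ,  0.        ,  0.        ]), 'camera_from_world': array([[ 0.56076321,  0.82794584,  0.00709257, -0.30546788],
       [ 0.63593474, -0.42519795, -0.64404481, -0.30519079],
       [-0.53021848,  0.36566704, -0.76495488,  1.50141442],
       [ 0.        ,  0.        ,  0.        ,  1.        ]])}
{'vertical_fov': 49.26531467435511, 'cx': 256.0722187960509, 'cy': 191.00889677175968, 'dist': array([-0.12819544,  0.        ,  0.        ,  0.        ,  0.        ]), 'camera_from_world': array([[-0.02482585, -0.9995081 ,  0.01916329,  0.00209691],
       [-0.99215541,  0.02228482, -0.12300822,  0.54680614],
       [ 0.12252066, -0.02206674, -0.99222061,  1.13550446],
       [ 0.        ,  0.        ,  0.        ,  1.        ]])}
{'vertical_fov': 71.4014818480641, 'cx': 247.95323022179957, 'cy': 193.45762985602127, 'dist': array([-0.03479634,  0.        ,  0.        ,  0.        ,  0.        ]), 'hand_eye': array([[ 6.79588140e-04, -9.58614771e-01
[... 319 characters left out ...]
int_positions': array([-1.22059746,  0.33278322, -0.06473754,  1.46086893,  0.02162564,
        1.34991809, -0.08850508]), 'joint_vel': array([ 0.00142895, -0.0018805 , -0.00108375,  0.0001321 , -0.00203543,
        0.00053225,  0.00176836]), 'joint_torque': array([ 1.54484958e-03, -6.24548364e+01,  2.50002835e-02, -3.90719926e+01,
       -6.11707382e-02,  3.67435778e-02,  8.69822725e-05]), 'ee_pos': array([0.22750047, 0.5817394 , 0.22184397]), 'eef_rot': array([ 1.85294599e-01,  9.82682808e-01, -6.35052499e-04, -8.28694968e-05]), 'ft_force': array([ 0.39234441, -0.39389207, -0.01676332]), 'torque': array([0.02929261, 0.04835797, 0.03820165]), 'grip_force': 0.0, 'width': 0.08703735350591926}
```

View pics/t0.png

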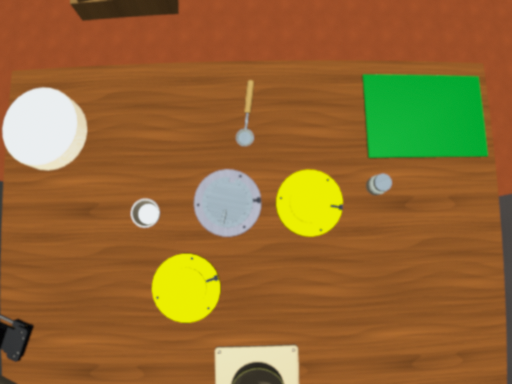

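View pics/s0.png

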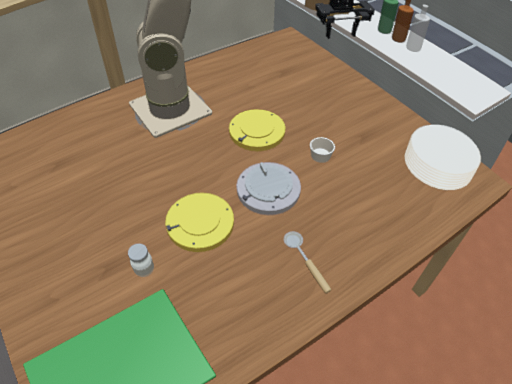

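The target is the grey chute: top view (228,203), scene view (268,187). The look-alikes are the yellow ones at top (310,203) and (186,288), which I ignore. The pin block shows at top (257,200). Next is a close crop as a check.

```bash
cat > h.py <<'E'
import cv2,numpy as np
from bench import vision,sensors
from scipy.spatial.transform import Rotation as R
def cam(n,s=None):
    m=vision.camera_model(n);f=192/np.tan(np.radians(m["vertical_fov"]/2))
    K=np.array([[f,0,m["cx"]],[0,f,m["cy"]],[0,0,1.]])
    if n=="wrist":
        T=np.eye(4);T[:3,:3]=R.from_quat(s["eef_rot"]).as_matrix();T[:3,3]=s["ee_pos"];W=T@m["hand_eye"]
    else: W=np.linalg.inv(m["camera_from_world"])
    return K,m["dist"],W
def ray(c,p,z):
    K,d,W=c;u=cv2.undistortPoints(np.array(p,float).reshape(-1,1,2),K,d).reshape(-1,2)
    D=np.c_[u,np.ones(len(u))]@W[:3,:3].T;o=W[:3,3]
    return o+D*((z-o[2])/D[:,2])[:,None]
def proj(c,P):
    K,d,W=c;C=np.linalg.inv(W);return cv2.projectPoints(np.array(P,float).reshape(-1,1,3),cv2.Rodrigues(C[:3,:3])[0],C[:3,3],K,d)[0].reshape(-1,2)
E
python3 - <<'E'
from h import *
t=cv2.imread("pics/t0.png");s=cv2.imread("pics/s0.png")
A=cv2.resize(t[160:245,185:270],(400,400),interpolation=cv2.INTER_CUBIC);B=cv2.resize(s[145:230,225:310],(400,400),interpolation=cv2.INTER_CUBIC)
cv2.imwrite("pics/c1.png",np.hstack([A,B]))
for n,im,sd in(("top",t,(228,185)),("scene",s,(268,187))):
    hsv=cv2.cvtColor(im,cv2.COLOR_BGR2HSV)
    m=((hsv[...,1]<75)&(hsv[...,2]>90)).astype(np.uint8)
    nl,L,st,ce=cv2.connectedComponentsWithStats(m)
    k=[i for i in range(1,nl) if np.hypot(*(ce[i]-sd))<25 and st[i,4]>300]
    for i in k:
        c=max(cv2.findContours((L==i).astype(np.uint8),0,2)[0],key=len);c=cv2.convexHull(c)
        P=ray(cam(n),c,0.024)[:,:2].astype(np.float32)
        print(n,st[i],cv2.fitEllipse(P), cv2.minEnclosingCircle(P))
print(ray(cam("top"),[(257,200),(224,215)],.035))
E
```

```text
top [ 194  169   68   68 3606] ((0.5180285573005676, 0.07091978937387466), (0.1898687481880188, 0.19064894318580627), 110.996337890625) ((0.5179192423820496, 0.07086478173732758), 0.0956634059548378)
scene [ 236  162   65   53 2718] ((0.523007333278656, 0.06801987439393997), (0.19079771637916565, 0.20755206048488617), 52.891998291015625) ((0.5232899188995361, 0.06709440052509308), 0.10323335975408554)
[[ 0.52129081 -0.01276141  0.035     ]
 [ 0.48162738  0.07965169  0.035     ]]
```

View pics/c1.png

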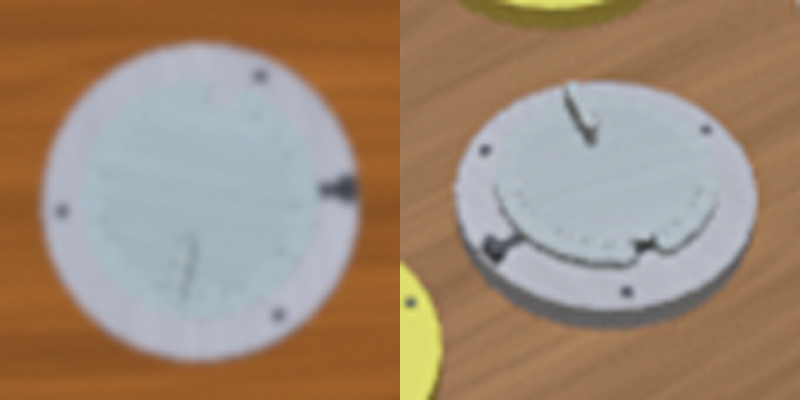

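Top crop: grey flange with a cyan-grey cover. The pin block is on the right at crop (340,188), the rib at (188,270) and the notch at (218,90). Both views agree. The flange centre is about (0.518, 0.071) and its fitted diameter is 190 mm, matching the text. The pin points at about -88° and the notch at about -8°, so the cover must turn about 80° clockwise by pushing the rib towards +y. I'll close the gripper and hover next to the rib.

```bash
python3 -m crank '[[[-0.7,-0.68,0],0],[[-0.7,-0.68,0],0],[[-0.7,-0.68,0],0],[[-0.7,-0.68,0],0],[[-0.7,-0.68,0],0],[[-0.7,-0.68,0],0],[[-0.7,-0.68,0],0],[[-0.7,-0.68,0],0],[[-0.7,-0.68,0],0],[[-0.7,-0.68,0],0]]' 0 20
python3 -m crank '[[[-0.7,-0.68,0],0],[[-0.7,-0.68,0],0],[[-0.7,-0.68,0],0],[[-0.7,-0.68,0],0],[[-0.7,-0.68,0],0],[[-0.7,-0.68,0],0],[[-0.7,-0.68,0],0],[[-0.7,-0.68,0],0],[[-0.7,-0.68,0],0],[[-0.7,-0.68,0],0]]'
python3 -m crank '[[[0,0,0],1],[[0,0,0],1],[[0,0,0],1],[[0,0,0],1],[[0,0,0],1],[[0,0,0],1],[[0,0,0],1],[[0,0,0],1],[[0,0,0],1],[[0,0,0],0.6],[[0,0,0],0],[[0,0,0],0]]'
python3 - <<'E'
from h import *
s=sensors.read_state();a=vision.camera("wrist")[...,::-1].copy()
cv2.imwrite("pics/w1.png",a);np.save("w1.npy",s,allow_pickle=True)
print(s["joint_positions"],R.from_quat(s["eef_rot"]).as_matrix()[:,0])
c=cam("wrist",s)
print(proj(c,[(.518,.071,.0395),(.521,-.013,.035)]))
E
```

```text
time: 1.35
ee_pos: [0.3491, 0.3146, 0.2223]
eef_rot: [0.185, 0.983, -0.0, -0.0]
ft_force: [-0.4, -0.1, 0.9]
width: 0.0013
grip_force: 0.0
time: 2.6
ee_pos: [0.4703, 0.0482, 0.2223]
eef_rot: [0.185, 0.983, 0.0, -0.0]
ft_force: [1.1, 0.3, 0.7]
width: 0.0006
grip_force: 0.0
time: 4.1
ee_pos: [0.4701, 0.0491, 0.2224]
eef_rot: [0.755, 0.656, -0.0, -0.0]
ft_force: [-0.5, 0.1, 0.8]
width: 0.0006
grip_force: 0.0
[-0.62300378 -0.0253      0.41940261  1.8669069   0.0106546   1.2980214
 -0.34710054] [ 1.40045769e-01  9.90145031e-01 -3.32436162e-05]
[[282.20342493 155.69850196]
 [290.18197538 214.55531706]]
```

View pics/w1.png

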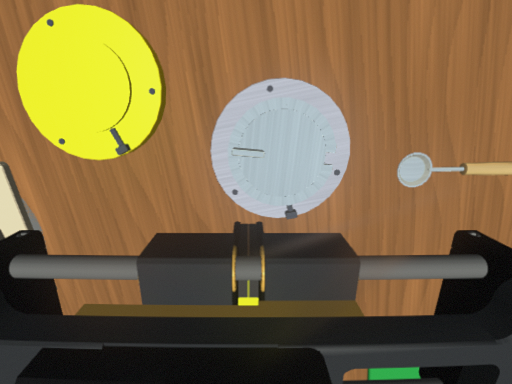

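Wrist view: the flange centre is near (281,148), the pin block at (291,211), the rib from (232,151) to (265,152), the notch at (328,163), and the closed fingers near (248,290). I'll measure these now.

Run:
```python
from h import *
s=np.load("w1.npy",allow_pickle=True).item();c=cam("wrist",s);im=cv2.imread("pics/w1.png")
hsv=cv2.cvtColor(im,cv2.COLOR_BGR2HSV)
m=((hsv[...,1]<75)&(hsv[...,2]>90)).astype(np.uint8)
nl,L,st,ce=cv2.connectedComponentsWithStats(m);i=L[120,285]
h=cv2.convexHull(max(cv2.findContours((L==i).astype(np.uint8),0,2)[0],key=len))
print(st[i],cv2.fitEllipse(h)[0],cv2.fitEllipse(ray(c,h,.024)[:,:2].astype(np.float32)))
def tri(pa,pb):
    t=cam("top");o1=t[2][:3,3];d1=ray(t,pa,0)[0]-o1;o2=c[2][:3,3];d2=ray(c,pb,0)[0]-o2
    k=np.linalg.lstsq(np.c_[d1,-d2],o2-o1,rcond=None)[0];P=o1+k[0]*d1;Q=o2+k[1]*d2;return (P+Q)/2,np.linalg.norm(P-Q)
print("block",tri((257.5,200),(291,211)),"rib",tri((225,217),(248,151)),"notch",tri((231.4,179),(328,163)))
print("block",ray(c,(291,211),.035),"rib",ray(c,[(232,151),(265,152)],.0585),"notch",ray(c,(328,163),.035))
A=cv2.resize(im[70:225,200:360],None,fx=3.75,fy=3.75,interpolation=cv2.INTER_CUBIC);cv2.imwrite("pics/w1c.png",A)
```

```text
[  210    78   140   141 15412] (280.0054016113281, 147.5433807373047) ((0.5173026919364929, 0.07317063212394714), (0.18770179152488708, 0.18860459327697754), 15.886509895324707)
block (array([ 0.52381681, -0.01454441,  0.01796373]), np.float64(0.001645183932417103)) rib (array([0.47607906, 0.0788497 , 0.01152318]), np.float64(0.0030844445503393457)) notch (array([0.57761927, 0.05567217, 0.04476716]), np.float64(0.006167949714789906))
block [[ 0.52262227 -0.00790702  0.035     ]] rib [[0.45630995 0.08827216 0.0585    ]
 [0.49575777 0.08149759 0.0585    ]] notch [[0.5774414  0.05233678 0.035     ]]
```

View pics/w1c.png

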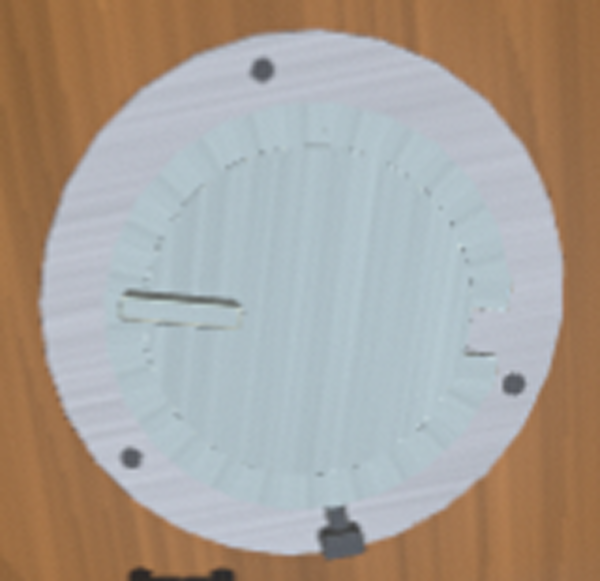

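The close crop confirms the grey one is right. The rib top is the pale rectangle centred at crop (181,314), the notch is at (490,330) and the pin block at (340,535).

Run:
```python
from h import *
s=np.load("w1.npy",allow_pickle=True).item();c=cam("wrist",s)
f=lambda q:np.array(q)/3.75+[199.6,69.6]
C=np.array([.5173,.0732])
for n,q,z in(("block",(340,538),.035),("neck",(336,515),.0295),("ribc",(181,314),.0585),("rib_out",(119,311),.0585),("rib_in",(243,317),.0585),("notch",(487,331),.037)):
    P=ray(c,f(q),z)[0];d=P[:2]-C;print(n,P.round(4),"r",np.hypot(*d).round(4),"az",np.degrees(np.arctan2(d[1],d[0])).round(1))
s=np.array(s["ee_pos"]);
for rib in (170.,172.):
    a=np.radians(rib);u=np.array([np.cos(a),np.sin(a)]);t=np.array([u[1],-u[0]])
    T=C+.044*u-.024*t;print(T,np.degrees(np.arctan2(t[1],t[0])))
```

```text
block [ 0.5213 -0.0108  0.035 ] r 0.0841 az -87.3
neck [ 0.5213 -0.0036  0.0295] r 0.0769 az -87.0
ribc [0.475  0.0828 0.0585] r 0.0434 az 167.2
rib_out [0.4552 0.0866 0.0585] r 0.0635 az 167.9
rib_in [0.4947 0.079  0.0585] r 0.0233 az 165.5
notch [0.5792 0.0593 0.037 ] r 0.0634 az -12.7
[0.4698009  0.05720513] 80.00000000000001
[0.47038805 0.05555718] 82.00000000000001
```

Radii and sizes match the description: block 84 mm, rib 23 to 64 mm, notch 63 mm. The rib is at 167.3°, the notch at -12.7° and the pin at -87°, so about 74.5° clockwise is needed. Descending behind the rib.

```bash
python3 -m crank '[[[0,0,1],0.6],[[0,0,1],0],[[0,0,1],0],[[0,0,1],0],[[0,0,1],0],[[0,0,0.5],0],[[0,0,0.3],0],[[0,0,0],0],[[0,0,0],0]]'
python3 - <<'E'
from h import *
s=sensors.read_state();C=np.array([.5173,.0732,0]);M=R.from_quat(s["eef_rot"]).as_matrix();v=M.T@(C-s["ee_pos"]);print(s["ee_pos"],"centre in tool mm",v*1000,"xaz",np.degrees(np.arctan2(M[1,0],M[0,0])),s["ft_force"])
E
```

```text
time: 5.28
ee_pos: [0.4708, 0.0493, 0.0494]
eef_rot: [0.782, 0.623, 0.001, 0.0]
ft_force: [0.0, 0.1, 0.8]
width: 0.0007
grip_force: 0.0
[0.47082957 0.04931606 0.04936262] centre in tool mm [33.6526541  39.87534168 49.43751389] xaz 77.04458222147775 [0.03709973 0.06148759 0.77299481]
```

```bash
cat > st.py <<'E'
from h import *
s=sensors.read_state();C=np.array([.5173,.0732,0]);M=R.from_quat(s["eef_rot"]).as_matrix();v=M.T@(C-s["ee_pos"]);print(s["time"],s["ee_pos"],"centre in tool mm",v*1000,"rib az if aligned",90+np.degrees(np.arctan2(M[1,0],M[0,0])),s["ft_force"])
E
python3 -m crank '[[[0.15,-0.13,0.06],0],[[0.15,0,0],0],[[0.15,0,0],0],[[0.1,0,0],0],[[0.1,0,0],0],[[0,0,0],0]]'; python3 st.py
python3 -m crank '[[[0.21,-0.05,0],1],[[0.21,-0.05,0],1],[[0.21,-0.05,0],1],[[0,0,0],0]]'; python3 st.py
```

```text
time: 6.02
ee_pos: [0.4707, 0.0688, 0.0467]
eef_rot: [0.782, 0.623, -0.0, 0.0]
ft_force: [-0.8, -2.0, 0.8]
width: 0.0004
grip_force: 1.2
6.025 [0.47070231 0.06877984 0.04670646] centre in tool mm [14.78364672 44.42609939 46.69197905] rib az if aligned 167.0280905811323 [-0.78121991 -1.99620941  0.79978281]
time: 6.52
ee_pos: [0.4731, 0.0883, 0.0466]
eef_rot: [0.895, 0.447, -0.0, -0.0]
ft_force: [-0.7, -0.2, -0.1]
width: 0.0007
grip_force: 0.4
6.525 [0.47314197 0.08834138 0.04656993] centre in tool mm [14.40712163 44.4170587  46.55653032] rib az if aligned 143.1110343116888 [-0.71320351 -0.21837213 -0.13830529]
```

Contact at the expected place, with a 2 N push. Continuing the arc, stopping a little short.

```bash
python3 -m crank '[[[0.21,-0.05,0],1],[[0.21,-0.05,0],1],[[0.21,-0.05,0],1],[[0.21,-0.05,0],1],[[0.15,-0.03,0],0.7],[[0.1,-0.02,0],0.5],[[0,0,0],0]]'; python3 st.py
python3 - <<'E'
from h import *
s=sensors.read_state();a=vision.camera("wrist")[...,::-1].copy();t=vision.camera("top")[...,::-1];sc=vision.camera("scene")[...,::-1]
np.save("w2.npy",s,allow_pickle=True);cv2.imwrite("pics/w2.png",a);cv2.imwrite("pics/t2.png",t)
A=cv2.resize(t[160:245,185:270],(400,400),interpolation=cv2.INTER_CUBIC);B=cv2.resize(sc[145:230,225:310],(400,400),interpolation=cv2.INTER_CUBIC)
cv2.imwrite("pics/c2.png",np.hstack([A,B]))
E
```

```text
time: 7.4
ee_pos: [0.4945, 0.1129, 0.0465]
eef_rot: [0.995, 0.101, -0.0, -0.0]
ft_force: [-1.9, -0.6, -0.2]
width: 0.0006
grip_force: 0.9
7.4 [0.49448773 0.11293362 0.04652884] centre in tool mm [14.35420301 43.53330805 46.50700462] rib az if aligned 101.63584545479326 [-1.87498564 -0.6084409  -0.21448656]
```

View pics/c2.png

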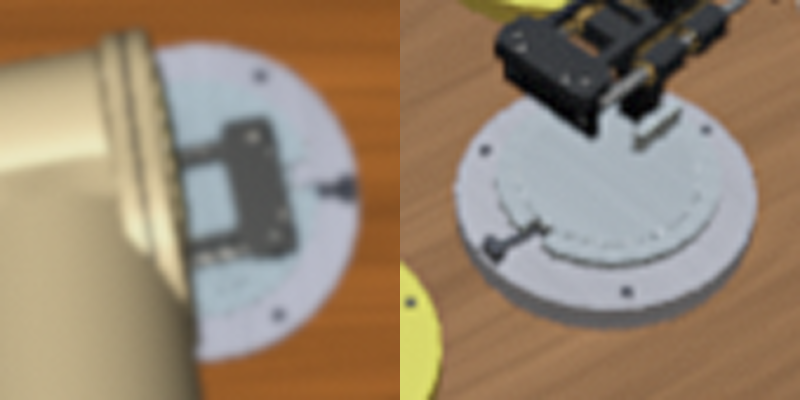

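The cover is almost there: the scene view shows the notch's edge just beside the pin, at crop (540,232). Turning about 8° more, then backing off and up to look.

```bash
python3 -m crank '[[[0.11,-0.025,0],0.5],[[0.11,-0.025,0],0.5],[[0,0,0],0]]'; python3 st.py
python3 -m crank '[[[-0.5,0,0],0],[[-0.5,0,0],0],[[0,0,-1],0],[[0,0,-1],0],[[0,0,-1],0],[[0,0,-1],0],[[0,0,0],0],[[0,0,0],0]]'; python3 st.py
python3 - <<'E'
from h import *
s=sensors.read_state();a=vision.camera("wrist")[...,::-1].copy();sc=vision.camera("scene")[...,::-1]
np.save("w3.npy",s,allow_pickle=True);cv2.imwrite("pics/w3.png",a);c=cam("wrist",s)
x,y=proj(c,(.5173,.0732,.0395))[0].astype(int);print(x,y,a.shape)
x0,y0=max(x-110,0),max(y-110,0);print("org",x0,y0)
A=cv2.resize(a[y0:y0+220,x0:x0+220],None,fx=2,fy=2,interpolation=cv2.INTER_CUBIC);A=cv2.copyMakeBorder(A,0,440-A.shape[0],0,0,0)
B=cv2.resize(sc[155:225,230:287],(358,440),interpolation=cv2.INTER_CUBIC)
cv2.imwrite("pics/c3.png",np.hstack([A,B]))
E
```

```text
time: 7.92
ee_pos: [0.501, 0.1155, 0.0466]
eef_rot: [1.0, 0.031, 0.0, -0.0]
ft_force: [-0.8, 0.6, -1.4]
width: 0.0005
grip_force: 0.7
7.925 [0.50100744 0.11546169 0.04664761] centre in tool mm [13.64052071 43.19575549 46.64291096] rib az if aligned 93.5549766764621 [-0.7938833   0.60092261 -1.39944218]
time: 8.93
ee_pos: [0.4703, 0.1135, 0.1662]
eef_rot: [1.0, 0.03, -0.0, -0.0]
ft_force: [-1.1, 0.2, -1.4]
width: 0.0004
grip_force: 0.0
8.925 [0.47032613 0.11354518 0.16624833] centre in tool mm [ 44.4871639   43.20485332 166.21377194] rib az if aligned 93.48192996315245 [-1.14355118  0.23688655 -1.396616  ]
289 147 (384, 512, 3)
org 179 37
```

View pics/c3.png

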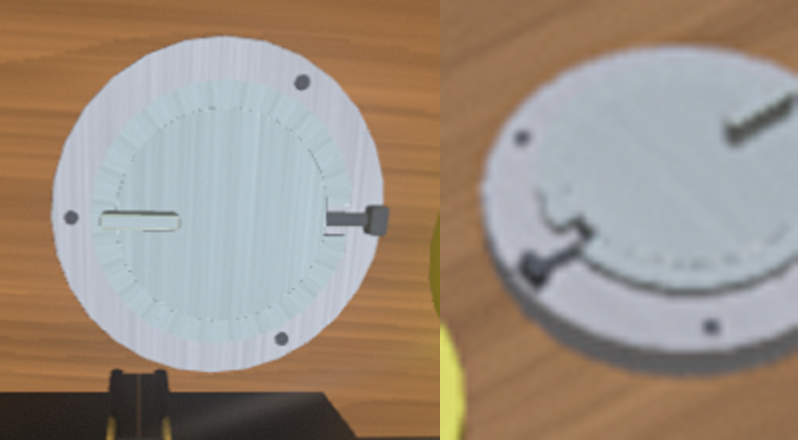

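The notch is over the pin, visible at crop (335,218). I'll zoom in to measure the centring.

Run:
```python
from h import *
a=cv2.imread("pics/w3.png");cv2.imwrite("pics/c4.png",cv2.resize(a[120:170,330:380],(600,600),interpolation=cv2.INTER_CUBIC))
```

```text
(no output)
```

View pics/c4.png

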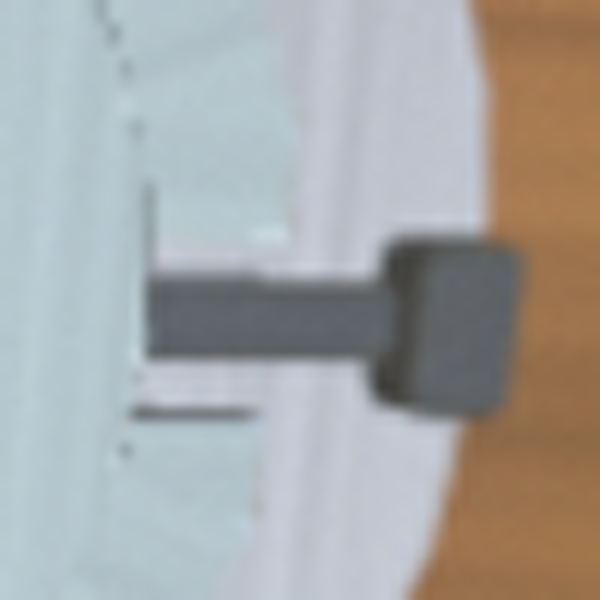

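Run:
```python
from h import *
s=np.load("w3.npy",allow_pickle=True).item();c=cam("wrist",s);C=np.array([.5173,.0732])
f=lambda q:(np.array(q)+.5)/12-.5+[330,120]
a=cv2.imread("pics/w3.png");hsv=cv2.cvtColor(a,cv2.COLOR_BGR2HSV)
m=((hsv[...,1]<75)&(hsv[...,2]>90)).astype(np.uint8);L=cv2.connectedComponents(m)[1];i=L[147,280]
h=cv2.convexHull(max(cv2.findContours((L==i).astype(np.uint8),0,2)[0],key=len));e=cv2.fitEllipse(ray(c,h,.024)[:,:2].astype(np.float32));print(e);C=np.array(e[0])
for n,q,z in(("n_up",(200,238),.0385),("n_lo",(200,417),.0385),("pin_up",(200,278),.0275),("pin_lo",(200,355),.0275),("block",(470,328),.035),("ribout",(101,221),.0585),("ribin",(181,222),.0585)):
    p=f(q) if n[:3]!="rib" else np.array(q)/2-.25+[179,37]
    P=ray(c,p,z)[0];d=P[:2]-C;print(n,P.round(4),"r",np.hypot(*d).round(4),"az",np.degrees(np.arctan2(d[1],d[0])).round(1))
print(s["ee_pos"])
```

```text
((0.5179236531257629, 0.07294749468564987), (0.18682092428207397, 0.1886996030807495), 1.064087152481079)
n_up [0.5299 0.0133 0.0385] r 0.0608 az -78.7
n_lo [0.5141 0.0107 0.0385] r 0.0623 az -93.6
pin_up [0.5255 0.0087 0.0275] r 0.0647 az -83.2
pin_lo [0.5185 0.0075 0.0275] r 0.0654 az -89.5
block [ 0.5233 -0.014   0.035 ] r 0.0871 az -86.5
ribout [0.516  0.1363 0.0585] r 0.0634 az 91.7
ribin [0.518  0.0964 0.0585] r 0.0235 az 89.8
[0.47032613 0.11354518 0.16624833]
```

The notch centre (0.5220) and pin (0.5220) line up within about 0.5 mm. Moving over the cover's middle and pressing down.

```bash
python3 -m crank '[[[0.75,0.74,0],0],[[0.75,0.74,0],0],[[0,0,0],0],[[0,0,1],0],[[0,0,1],0],[[0,0,1],0],[[0,0,0.9],0],[[0,0,0],0],[[0,0,0],0]]'; python3 st.py
python3 -m crank '[[[0,0,0.1],0],[[0,0,0.1],0],[[0,0,0.06],0],[[0,0,0.06],0],[[0,0,0.06],0],[[0,0,0],0]]'; python3 st.py
```

```text
time: 10.15
ee_pos: [0.5188, 0.0723, 0.0505]
eef_rot: [1.0, 0.03, 0.0, -0.0]
ft_force: [0.4, -0.5, 0.2]
width: 0.0007
grip_force: 0.0
10.15 [0.5187977  0.07232617 0.05047556] centre in tool mm [-1.46451308 -0.94740787 50.47520654] rib az if aligned 93.45478820202564 [ 0.42126654 -0.49143885  0.2111103 ]
time: 10.9
ee_pos: [0.5187, 0.0719, 0.0384]
eef_rot: [1.0, 0.03, -0.0, -0.0]
ft_force: [-1.2, 0.3, 3.3]
width: 0.0002
grip_force: 1.6
10.9 [0.51870799 0.07193526 0.03844079] centre in tool mm [-1.32718531 -1.33869165 38.44115958] rib az if aligned 93.4312546078433 [-1.2244913   0.34646344  3.32123672]
```

```bash
python3 -m crank '[[[0,0,0.06],0],[[0,0,0.06],0],[[0,0,0.04],0],[[0,0,0],0]]'; python3 st.py
python3 -m crank '[[[0,0,0.03],0],[[0,0,0.03],0],[[0,0,0],0]]'; python3 st.py
```

```text
time: 11.4
ee_pos: [0.5188, 0.0719, 0.0338]
eef_rot: [1.0, 0.03, 0.0, -0.0]
ft_force: [-2.2, 0.1, 5.6]
width: 0.0001
grip_force: 2.5
11.4 [0.51878726 0.07194193 0.03375652] centre in tool mm [-1.41209189 -1.33694642 33.75671369] rib az if aligned 93.43569111993419 [-2.19173538  0.13424368  5.61019488]
time: 11.78
ee_pos: [0.5188, 0.072, 0.0334]
eef_rot: [1.0, 0.03, -0.0, -0.001]
ft_force: [-11.8, -1.3, 26.7]
width: 0.0006
grip_force: 13.6
11.775 [0.51879931 0.07197678 0.03335206] centre in tool mm [-1.41000532 -1.26585704 33.35435947] rib az if aligned 93.41737440171731 [-11.77467509  -1.29795235  26.69346037]
```

It bottomed out at 33.4 mm (33 mm expected) with 27 N. Lifting straight off and checking.

```bash
python3 -m crank '[[[0,0,-0.1],0],[[0,0,-0.3],0],[[0,0,-1],0],[[0,0,-1],0],[[0,0,-1],0],[[-0.9,-0.9,-1],0],[[-0.9,-0.9,0],0],[[0,0,0],0],[[0,0,0],0]]'; python3 st.py
python3 - <<'E'
from h import *
s=sensors.read_state();a=vision.camera("wrist")[...,::-1].copy();sc=vision.camera("scene")[...,::-1]
np.save("w5.npy",s,allow_pickle=True);cv2.imwrite("pics/w5.png",a);c=cam("wrist",s)
x,y=proj(c,(.5179,.073,.03))[0].astype(int);x0,y0=max(x-110,0),max(y-110,0);print("org",x0,y0)
A=cv2.resize(a[y0:y0+220,x0:x0+220],(440,440),interpolation=cv2.INTER_CUBIC)
B=cv2.resize(sc[155:225,230:287],(358,440),interpolation=cv2.INTER_CUBIC)
cv2.imwrite("pics/c5.png",np.hstack([A,B]))
E
```

```text
time: 12.9
ee_pos: [0.4618, 0.1223, 0.164]
eef_rot: [1.0, 0.03, 0.0, -0.0]
ft_force: [-0.7, -0.7, -1.0]
width: 0.0006
grip_force: 0.0
12.9 [0.46183461 0.1223213  0.16399423] centre in tool mm [ 52.33260586  52.38441335 164.01399922] rib az if aligned 93.43831641160986 [-0.6765627  -0.74222033 -0.95645992]
org 187 29
```

View pics/c5.png

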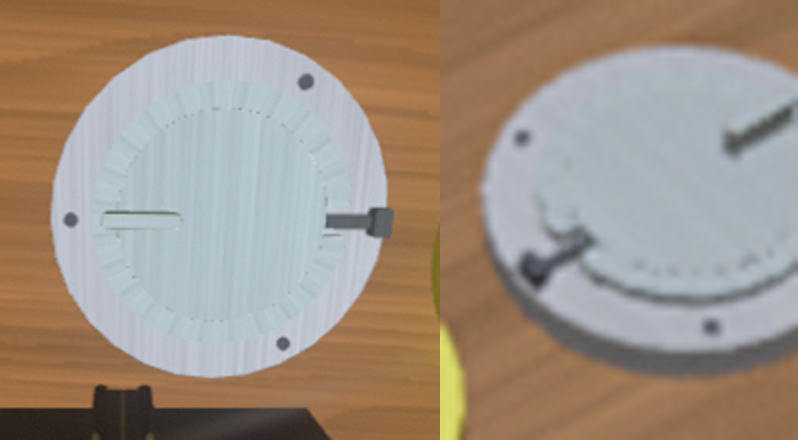

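The pin sits in the notch and the cover is visibly lower. To check it's level, I'll press lightly near the pin side (30 mm off centre) and compare the height there.

```bash
python3 -m crank '[[[0.58,0.92,0],0],[[0.58,0.92,0],0],[[0.58,0.91,0],0],[[0,0,1],0],[[0,0,1],0],[[0,0,1],0],[[0,0,1],0],[[0,0,0.15],0],[[0,0,0],0]]'; python3 st.py
python3 -m crank '[[[0,0,0.08],0],[[0,0,0.06],0],[[0,0,0.04],0],[[0,0,0],0]]'; python3 st.py
```

```text
time: 14.12
ee_pos: [0.519, 0.0428, 0.0397]
eef_rot: [1.0, 0.03, 0.0, 0.0]
ft_force: [0.4, 0.5, -0.0]
width: 0.0005
grip_force: 0.0
14.125 [0.51903237 0.04277989 0.03967004] centre in tool mm [  0.06631058 -30.49220131  39.65246102] rib az if aligned 93.39112804665275 [ 0.36482269  0.45852273 -0.03009109]
time: 14.62
ee_pos: [0.5186, 0.0435, 0.0339]
eef_rot: [1.0, 0.03, 0.0, -0.0]
ft_force: [0.2, -0.3, -0.0]
width: 0.0007
grip_force: 0.0
14.625 [0.51861199 0.04345773 0.03390721] centre in tool mm [  0.47569176 -29.76236288  33.91162724] rib az if aligned 93.44677842533166 [ 0.19690235 -0.25381842 -0.01431975]
```

```bash
python3 -m crank '[[[0,0,0.03],0],[[0,0,0.03],0],[[0,0,0],0]]'; python3 st.py
python3 -m crank '[[[0,0,-0.1],0],[[0,0,-0.4],0],[[0,0,-1],0],[[0,0,-1],0],[[0,0,-1],0],[[0,0,0],0],[[0,0,0],0]]'
python3 - <<'E'
from h import *
a=cv2.imread("pics/t0.png").astype(int);b=vision.camera("top")[...,::-1].astype(int)
d=abs(a-b).max(2)
for n,x,y in(("jar",380,184),("ramekin",145,213),("spoon",248,112)):print(n,(d[y-30:y+30,x-22:x+22]>40).sum())
E
```

```text
time: 15.0
ee_pos: [0.5188, 0.0435, 0.0334]
eef_rot: [1.0, 0.03, -0.0, -0.001]
ft_force: [-8.9, -0.2, 21.0]
width: 0.0006
grip_force: 10.7
15.0 [0.51878665 0.04347169 0.03340598] centre in tool mm [  0.29624671 -29.72310555  33.44236206] rib az if aligned 93.425213692921 [-8.85134219 -0.17570979 20.96625555]
time: 15.88
ee_pos: [0.5184, 0.0435, 0.1369]
eef_rot: [1.0, 0.03, -0.0, -0.0]
ft_force: [-0.7, 1.0, -1.0]
width: 0.0008
grip_force: 0.0
jar 0
ramekin 0
spoon 0
```

The height is 33.4 mm both near the pin and at the centre, so the cover is level and home. The jar, ramekin and spoon haven't moved, and the arm is clear. Handing in.

```bash
python3 -c "
from bench import r
print(r.close_job())"
```

```text
the job is handed in; nothing more can be done
None
```

The scrap chute is closed and the job is handed in: I turned the cover about 74° until its notch stood over the pin, then pressed it home and level; the jar, ramekin and spoon did not move.

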